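Zero the shaft gauge and hold its sprung rod at the set length

ROBOT

A 6-joint arm with a two-finger parallel gripper is mounted at the origin on the work surface. World frame = base frame: x ahead of the robot, y to its left, z up, the work surface at z = 0. Lengths are in mm, angles in degrees, forces in N, time in s.
With the tool pointing down it reaches from about 275 to 775 mm from the base axis. Payload 14.6 kg.
Tool frame: the origin (TCP) lies at the very end of the fingers, on their centre line; the grasp point (between the pads) lies 19 mm behind it (ctrl.grip_depth is the distance from the TCP to the grasp point, in mm); z points along the fingers, y is the line along which they close (so a half turn about z gives the same grasp; the last joint's range is limited). The gripper opens to 85 mm and grips with 20 to 120 N. Pads are 22 mm wide; open, the fingers measure 114 mm over their backs; the gripper's body (76 mm by 85 mm) begins 54 mm behind the grasp point. The pads swing forward as they close: fully open they stand 13 mm farther back than shut.
Start: joints at [-82.179, 15.075, -2.767, 72.158, 0, 81.102], TCP at [151.024, -502.812, 231.278] pointing down, gripper open.
Joint ranges: [-151.79, 151.79], [-50.71, 97.33], [-67.44, 78.34], [-121.81, 120.89], [-77.56, 73.72], [-180, 180]. Speed limits (degrees/s): [108.29, 108.29, 147.25, 159.86, 180, 180].

INTERFACE

Orientations are given as a 3x3 rotation matrix whose columns are the frame's x, y, z axes.
In Python, from plant import ctrl gives the robot as it stands.
- The arm moves only by the tool drive_tool, never from a script. Its argument "steps" is a list of rows, each a list of 5 numbers: the closure in counts, from 0 (fully open) to 255 (shut), then the shift along the tool's x, y, z in units of 0.6 m (1.0 is 0.6 m), then the turn about the tool's z in units of 6 degrees (1.0 is 6 degrees). A call has 1 to 5 rows; each row shifts and turns the commanded pose from where the row before left it, along the tool's axes as they then stand; what a row does not reach is not made up. A row lasts 1/10 s, in which the tool goes at most 50 mm and 8.59 degrees, less where a joint would pass 70% of its speed; a pose out of reach is approached as far as the arm can. A call with a number of a shift or a turn outside -1 to 1 is refused whole. A call with a gripper value outside its range is refused whole. The fingers move at their own pace and stop on an object; the grip force is fixed at half the most. Time passes only in rows, so rows that do not move let the fingers close. It gives the time, the measured TCP pose, the force, the opening and the grip force at its end, in the units of the state.
- ctrl.state(): the state, without advancing time (a new reading comes with each control period).
- ctrl.get_image(name): name is "scene" or "top"; returns the picture (480x640x3 uint8, red, green, blue); there is no depth.
- ctrl.camera_model(name): a dict with "vertical_fov" (degrees; the focal length in pixels is half the picture's height over the tangent of half this angle, whatever the lens; pixels are square), "cx", "cy" (the principal point, pixels), "R" (3x3) and "t" (3): a world point X has camera coordinates R X + t. Camera axes: x right, y down, z forward; pixel columns grow to the right and rows downward; lengths in mm; the calibration is good to about 2 mm. A picture is of the moment at which its call begins. camera_model takes no time and is no camera call.
- ctrl.job_done(): hands the job in; it is judged then, once.
The state is a dict: "clock": time; "qpos": joint angles; "joint_vel": joint speeds; "joint_torque": joint torques, N m; "tool_pos": TCP position; "ee_rot": TCP orientation; "ft_force": force on the tool from outside, world axes, zero at the start; "moment": the same for the moment, N m; "gripper_width": opening from 0.0 (shut) to 1.0 (fully open); "grasp_force": force on a finger pad.
Only numpy, scipy, OpenCV 4.12 (cv2) and the standard library are available. Lean on these libraries where they do the work, as an engineer would, in place of code of your own. Each camera call takes 0.05 s, during which the arm holds its last target. There are 200 camera calls.

TASK

With the gauge's rod still fully home, take the slim driver (the one with the square handle) out of the wooden stand, press the small recessed button in the top of the readout box all the way down with its tip, and stand the driver back in the stand. Then take the rod by its upright grip, pull it out against its inner spring until its side pointer lines up with the thin fin of the sliding marker on the scale rail, and keep holding it there: the program finishes while the gripper still holds the rod at the mark. Do not shift the marker, and leave the other parts where they are.

Things in the scene. Friction and masses are not known exactly. Their poses are not given: they have to be found in the camera images.
- gauge: Fixed bench gauge: plate 160 x 300 x 12 mm with a horizontal black barrel, a scale rail and a grey readout box. Origin on the table under the rod's axis; z up. Plate spans x -100..60, y -130..170 mm. Rod axis: along y at x 0, z 45; it pulls out towards -y. Barrel dia 45, y 18..163, mouth at y 18. Readout box 56 x 86 mm, centre x -66, y 115, top at z 60. Rail at x 48, top at z 28.
- zero_button_slide (a joint): Travel of the recessed button, m: 0 up, 0.004 all the way down. Sprung: starts to move at about 2 N, all the way down at about 4 N. It springs back when let go.
- button_top (a point): Centre of the top face of the recessed black button (dia 11 mm), at x -66, y 141 mm in the gauge's frame, 56 mm above the table when up. It lies 4 mm below the readout box's top in a round hole of dia 13 mm, too small for a fingertip. Moves with the button.
- plunger: The sprung rod: steel, dia 12 mm (sleeve dia 17 near the barrel), with an upright flat aluminium grip at its end, 16 mm thick along the rod (y), 26 mm wide (x), from 35 to 105 mm above the table. Origin on the rod's axis at the grip; axes as the gauge's. Above 54 mm the grip is free all round, to be taken from above; at rest it is 40 mm from the barrel's mouth.
- plunger_slide (a joint): How far the rod is drawn out, m: 0 fully home, 0.085 the end of its travel; grows towards the gauge's -y. An inner spring pulls it home with about 4 N at 0, rising 0.9 N for each 10 mm (about 8 to 10 N at the mark); if let go it slides home.
- rod_grip (a point): Point in the middle of the upright grip's free part, 36 mm above the rod's axis, 81 mm above the table: a good height for the middle of the finger pads. Moves with the rod.
- rod_pointer (a point): Tip of the rod's slim side pointer (4 mm square bar) that sticks out sideways from the grip's foot towards the gauge's +x, at x 36 mm, 45 mm above the table. Its y is that of the grip's middle. Moves with the rod.
- marker_fin (a point): The length mark: near end of the thin upright fin (3 mm thick) on the dark marker block (18 x 16 mm, top 46 mm above the table) on the scale rail, at x 37, z 45 mm in the gauge's frame; axes as the gauge's. The rod is at its length when its pointer has the same y in the gauge's frame as this point, 40 to 70 mm along -y from home.
- marker_slide (a joint): Where the marker sits along the rail, m, measured like the rod's travel: the rod is at the mark when plunger_slide equals this. Held by friction (about 12 N); do not shift it.
- stand: Wooden tool stand, fixed: block 140 x 60 x 45 mm, origin under its middle on the table, long side along its x. Two round upright through holes of dia 18 mm at x -40 and +40 mm, y 0. One holds the slim driver, the other the ball-handled socket driver (either way round).
- driver: Slim driver, 100 mm long, about 60 g, upright: steel pin dia 6 mm, 40 mm long; above it a collar dia 28 mm, 5 mm thick, and a black square handle 22 x 22 mm, 55 mm long, flats along its x and y. Origin at the pin's tip, z up along it. In the stand the collar (40 mm above the tip) rests on the block, so the tip is 5 mm and the handle's top 105 mm above the table.
- driver_tip (a point): Tip of the driver's pin (same as its origin).
- driver_grip (a point): Middle of the driver's handle: on its axis, 75 mm above the tip.
- socket_driver: The other tool in the stand, not needed: shank dia 15 mm, 35 mm long, neck, and a ball handle of dia 40 mm. Origin at the shank's lower end; ball's top 102 mm above the table. Leave alone.
- bearing: Steel bearing ring dia 32 mm, 10 mm high, lying on the gauge's base plate. Origin under its middle. Leave alone.
- axle_bolt: Dark bolt standing on its flange (dia 34 mm), 40 mm high, beyond the gauge. Leave alone.
- lockring: Flat dark ring dia 64 mm, 9 mm high, beyond the gauge. Leave alone.
- cog: Small toothed cog dia 60 mm, 8 mm thick, flat beside the stand. Leave alone.
- folding_tool: Blue folding tool 28 x 105 x 24 mm, lying flat on the left. Leave alone.
- grease_jar: White jar dia 60 mm, 55 mm high, at the far left. Leave alone.
- cage_plate: Dark flat plate with round ends, 130 x 40 mm, 6 mm thick, at the far right. Leave alone.
Not all that is in view belongs to the job. Several things look just like the stand: the one meant starts nearest to the robot's base.

How it is judged:
By the outcome, as a careful person would: the job done as asked, in the order asked, and still so for the second after the job is handed in, while the arm keeps its last pose, push and grip.
It also fails if it takes over 72 s, if anything falls off the work surface, if the arm or the gripper's body presses on something with over 40 N, if the wrist force passes 120 N, or if a joint passes its speed limit or range.

## Working session

There is one attempt and no reset: what is moved stays moved. The work goes in short steps, Python scripts to look and compute and a tool call to move; the robot and the scene stay as the last step left them, time stands still between calls to the robot, and variables do not carry over. Pictures are saved under pics/ and viewed, at most 10 in all, crops included, and the job is handed in when it is done.

Besides the shell and the picture viewer there is one more tool, called after "Emit:" as name([rows], argument=value, ...), one row to a line, values as JSON. drive_tool: Moves the arm, as the interface text tells. Its arguments: {"type":"object","properties":{"steps":{"type":"array"}},"required":["steps"]}

```bash
mkdir -p pics; ls; python3 - <<'E'
from plant import ctrl
import cv2
for n in("scene","top"):
    cv2.imwrite(f"pics/{n}0.png",ctrl.get_image(n)[:,:,::-1])
    m=ctrl.camera_model(n);print(n,m)
print(ctrl.state())
E
```

```text
pics
scene {'vertical_fov': 44.102524419259765, 'cx': 311.5956016244895, 'cy': 236.65238912250388, 'R': array([[ 0.65036993,  0.75954338, -0.01062118],
       [ 0.53195259, -0.46538435, -0.70742056],
       [-0.54225954,  0.45443509, -0.70671305]]), 't': array([-379.00281729, -238.52699238, 1670.92090432])}
top {'vertical_fov': 47.578182146218886, 'cx': 309.7369221290869, 'cy': 239.79758225027956, 'R': array([[ 0.02752859, -0.99929945, -0.02535303],
       [-0.98413923, -0.02264706, -0.17594627],
       [ 0.17524884,  0.02979447, -0.98407324]]), 't': array([5.49396290e-01, 5.77309304e+02, 1.21857699e+03])}
{'clock': 0.1, 'qpos': array([-8.21798766e+01,  1.50973320e+01, -2.79853543e+00,  7.21605933e+01,
       -3.10051179e-04,  8.11020136e+01]), 'joint_vel': array([-0.09131972, -0.09144854,  0.07768693,  0.05022667, -0.17127099,
        0.07139249]), 'joint_torque': array([ 2.59948509e-03, -6.38577461e+01,  3.85064578e+01,  1.00021879e-02,
        1.71550230e-06,  8.35248755e-06]), 'tool_pos': array([ 150.98288097, -502.5615637 ,  230.87218789]), 'ee_rot': array([[ 9.57731629e-01,  2.87663183e-01, -1.39441417e-04],
       [ 2.87663180e-01, -9.57731144e-01,  9.75523789e-04],
       [ 1.47074891e-04, -9.74402149e-04, -9.99999514e-01]]), 'ft_force': array([-0.4535722 , -0.3920433 ,  0.20857515]), 'moment': array([ 0.00840374, -0.04647364, -0.02481123]), 'grasp_force': 0.0, 'gripper_width': 0.9992100391989872}
```

View pics/scene0.png

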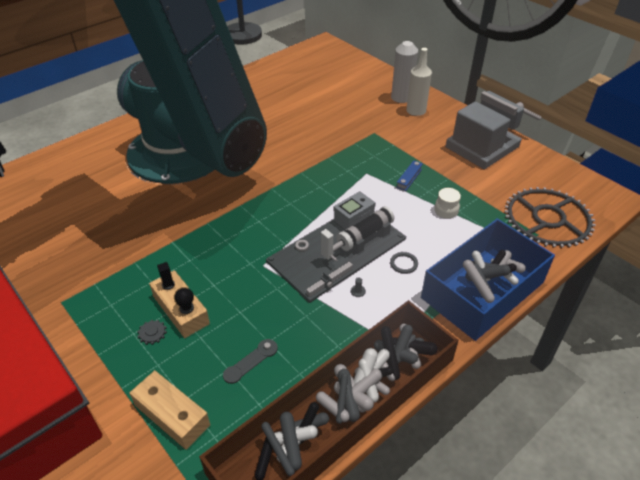

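View pics/top0.png

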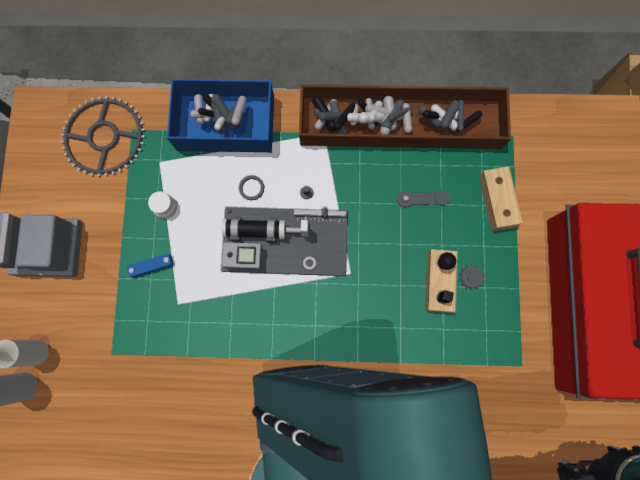

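The scene view shows the stand with its drivers at about (178,303) and the gauge at about (335,250). In the top view the stand is at about (442,281), the square driver at (445,297) and the gauge at (285,240). I'll zoom in next.

```bash
cat > h.py <<'E'
import numpy as np,cv2
from plant import ctrl
def cam(n):
    m=ctrl.camera_model(n);f=240/np.tan(np.radians(m["vertical_fov"]/2));return m,f
def ray(n,u,v,z):
    m,f=cam(n);d=m["R"].T@np.array([(u-m["cx"])/f,(v-m["cy"])/f,1]);c=-m["R"].T@m["t"]
    return c+d*(z-c[2])/d[2]
def proj(n,X):
    m,f=cam(n);c=m["R"]@np.asarray(X,float)+m["t"];return np.array([m["cx"]+f*c[0]/c[2],m["cy"]+f*c[1]/c[2]])
def tri(uv_s,uv_t):
    A=[];b=[]
    for n,(u,v) in(("scene",uv_s),("top",uv_t)):
        m,f=cam(n);d=m["R"].T@np.array([(u-m["cx"])/f,(v-m["cy"])/f,1]);d/=np.linalg.norm(d);c=-m["R"].T@m["t"]
        P=np.eye(3)-np.outer(d,d);A.append(P);b.append(P@c)
    return np.linalg.solve(sum(A),sum(b))
def grid(img,x0,y0,w,h,s):
    c=cv2.resize(img[y0:y0+h,x0:x0+w],None,fx=s,fy=s,interpolation=cv2.INTER_CUBIC)
    for k in range(0,w,10): cv2.line(c,(k*s,0),(k*s,8 if k%50 else 16),(0,0,255),1)
    for k in range(0,h,10): cv2.line(c,(0,k*s),(8 if k%50 else 16,k*s),(0,0,255),1)
    return c
E
python3 - <<'E'
from h import *
t=cv2.imread("pics/top0.png");s=cv2.imread("pics/scene0.png")
a=np.zeros((600,800,3),np.uint8)
g=grid(t,215,200,140,80,4);a[:320,:560]=g
g=grid(t,420,240,60,80,4);a[:320,560:800]=g
g=grid(s,260,180,150,70*1+50,2);a[325:325+240,:300]=g
g=grid(s,140,250,80,90,3);a[325:325+270,310:550]=g
cv2.imwrite("pics/c1.png",a)
E
```

```text
(no output)
```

View pics/c1.png

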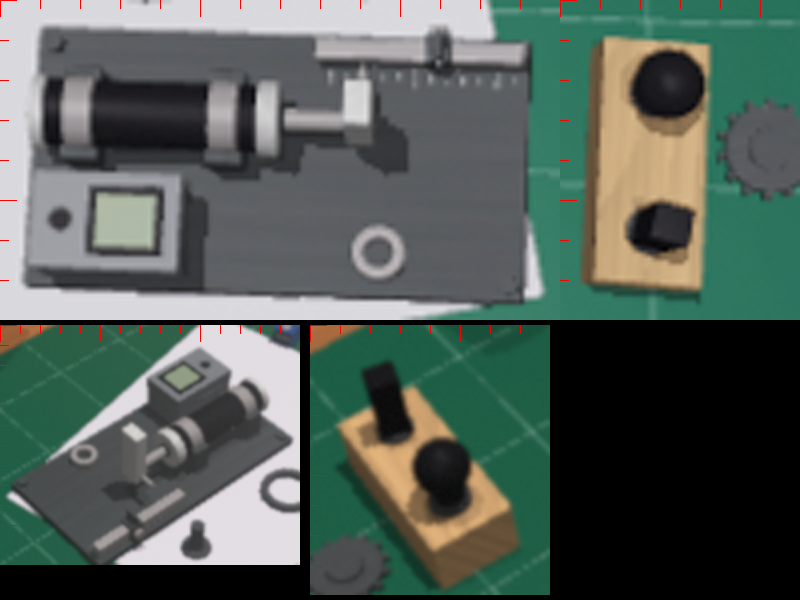

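The crops show the plate corners at about (225,207), (347,211), (346,275) and (221,271) in the top image, and the button at about (230,254). The square driver is the nearer of the two tools (445,297), and the marker fin is at about (325,212).

```bash
cat >> h.py <<'E'
def rigid(L,W):
    L=np.array(L,float)[:,:2];W=np.array(W)[:,:2];l0=L.mean(0);w0=W.mean(0)
    U,S,V=np.linalg.svd((L-l0).T@(W-w0));R=(U@V).T
    if np.linalg.det(R)<0: V[1]*=-1;R=(U@V).T
    t=w0-R@l0;return R,t,np.degrees(np.arctan2(R[1,0],R[0,0])),(L@R.T+t-W)
E
python3 - <<'E'
from h import *
np.set_printoptions(precision=1,suppress=True)
c=lambda x,y:(215+x/4,200+y/4)
L=[(60,170),(60,-130),(-100,-130),(-100,170)]
px=[c(41,27),c(530,43),c(524,303),c(24,285)]
W=[ray("top",*p,12) for p in px]
# scene crop corners
cs=lambda x,y:(260+x/2,180+(y-325)/2)
L2=[(60,170),(60,-130),(-100,-130)];px2=[cs(293,438),cs(99,565),cs(10,492)]
W2=[ray("scene",*p,12) for p in px2]
R,t,a,e=rigid(L,W);print("gauge top",t,a,e.tolist())
R2,t2,a2,e2=rigid(L2,W2);print("scene",t2,a2,e2.tolist())
print("btn",ray("top",*c(60,218),56),"pred",R@[-66,141]+t)
print("grip top",ray("top",*c(357,98),105),"pred",R@[0,-22]+t)
f=ray("top",*c(440,45),46);print("fin",f,"local",R.T@(f[:2]-t))
d=lambda x,y:(420+(x-560)/4,240+y/4)
S=[ray("top",*d(*p),45) for p in((603,37),(710,45),(701,291),(592,283))]
print(np.array(S))
# stand local: long side = world -x.. angle
Rs,ts,as_,es=rigid([(70,30),(70,-30),(-70,-30),(-70,30)],S);print("stand",ts,as_,es.tolist())
hole=[Rs@[k,0]+ts for k in(-40,40)];print(hole)
for z in(45,50,105):print(z,[(proj("top",[*h,z])-[420,240])*4+[560,0] for h in hole],[(proj("scene",[*h,z])-[140,250])*3+[310,325] for h in hole])
print("handle top",ray("top",*d(672,226),105))
t_=cv2.imread("pics/top0.png");s=cv2.imread("pics/scene0.png")
b=lambda i:np.clip(i.astype(float)*2.5,0,255).astype(np.uint8)
A=np.zeros((600,800,3),np.uint8)
A[:480,:400]=grid(b(t_),427,284,40,48,10)[:480,:400]
g=grid(b(s),150,255,40,48,10);A[:480,400:800]=g
cv2.imwrite("pics/c2.png",A)
E
```

```text
gauge top [600.1  56.3] -0.6288904195421586 [[0.6721054434029838, 0.6943630098008384], [0.9582022355313029, -1.1386104905499792], [-0.7488852753469359, -0.5076898316739289], [-0.8814224035874645, 0.9519373124230697]]
scene [603.8  56.3] 0.7880113027367242 [[-1.67268726868474, -0.8448516199550227], [7.07184706252815, -2.2389636440638014], [-5.399159793843637, 3.083815264018824]]
btn [537.3 199.1  56. ] pred [535.6 198. ]
grip top [602.1  26.8 105. ] pred [599.9  34.3]
fin [647.4 -18.9  46. ] local [ 48.1 -74.6]
[[ 562.4 -266.5   45. ]
 [ 559.1 -328.1   45. ]
 [ 417.4 -320.2   45. ]
 [ 420.3 -258.6   45. ]]
stand [ 489.8 -293.3] -3.1238823372476148 [[-1.0569435288258546, -0.739150548295413], [-1.0746958916320182, 0.9793973273901315], [0.877840505394488, 0.711238321774033], [1.2537989150634417, -0.9514851008688652]]
[array([ 449.9, -291.2]), array([ 529.7, -295.5])]
45 [array([648.7, 232.4]), array([654.2,  93.9])] [array([391.2, 432. ]), array([446.1, 502.4])]
50 [array([650.6, 231.8]), array([656.1,  92.8])] [array([389.9, 427.4]), array([444.9, 497.9])]
105 [array([672.3, 224.6]), array([677.8,  79.4])] [array([375.2, 375.2]), array([431.5, 446.1])]
handle top [ 449.1 -291.   105. ]
```

View pics/c2.png

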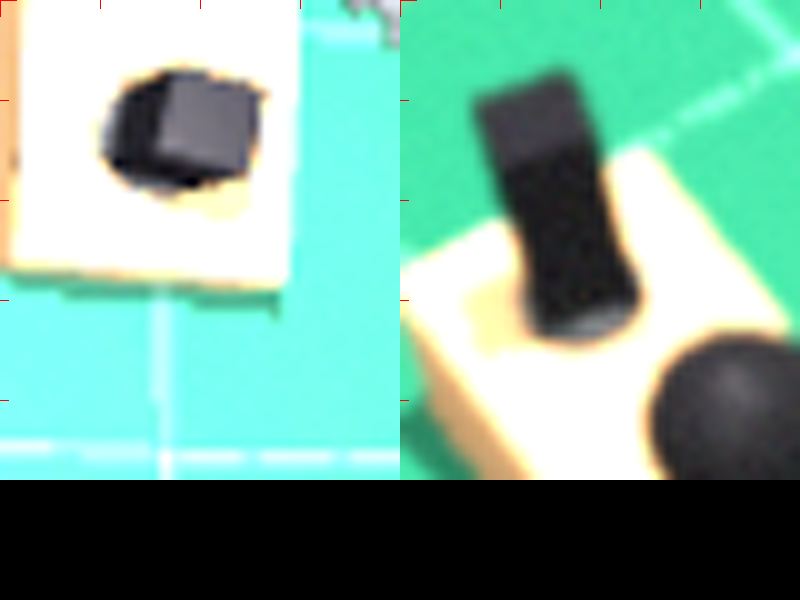

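Brightened, the driver's handle top has corners at about (445,291), (453.2,293.2), (451.2,301.3) and (442.8,299) in the top image, a yaw of about -15°.

```bash
cat >> h.py <<'E'
def delta(p,line=None):
    "units in tool axes AFTER turning closing line to `line` deg (world), and turn units"
    s=ctrl.state();R=s["ee_rot"];T=0
    if line is not None:
        cur=np.degrees(np.arctan2(R[1,1],R[0,1]));dw=(line-cur+90)%180-90
        T=-dw/6;c,q=np.cos(np.radians(dw)),np.sin(np.radians(dw))
        R=np.array([[c,-q,0],[q,c,0],[0,0,1]])@R
    print("tcp",s["tool_pos"].round(1),"turn",round(T,2),"shift",(R.T@(np.array(p)-s["tool_pos"])/600).round(4),"q",s["qpos"].round(0),"t",s["clock"],"F",s["ft_force"].round(1))
E
python3 - <<'E'
from h import *
np.set_printoptions(precision=1,suppress=True)
C=np.array([(180,70),(262,92),(242,173),(158,150)])/10+[427,284]
W=np.array([ray("top",*p,105) for p in C]);print(W,W.mean(0))
C2=np.array([(475,98),(568,70),(602,142),(510,175)])/10+[150-40,255]
W2=np.array([ray("scene",*p,105) for p in C2]);print(W2,W2.mean(0))
for W in(W,W2):
    print([round(np.degrees(np.arctan2(*(W[(i+1)%4]-W[i])[[1,0]]))%90,1) for i in range(4)])
delta((449.5,-291,200),75)
E
```

```text
[[ 460.9 -284.7  105. ]
 [ 456.6 -302.3  105. ]
 [ 438.9 -297.7  105. ]
 [ 443.4 -279.6  105. ]] [ 449.9 -291.1  105. ]
[[ 439.3 -295.   105. ]
 [ 445.1 -276.4  105. ]
 [ 467.3 -281.5  105. ]
 [ 462.7 -300.4  105. ]] [ 453.6 -288.3  105. ]
[np.float64(76.2), np.float64(75.3), np.float64(76.0), np.float64(74.0)]
[np.float64(72.6), np.float64(76.9), np.float64(76.6), np.float64(76.9)]
tcp [ 151.  -502.6  230.9] turn 5.29 shift [ 0.4 -0.5  0.1] q [-82.  15.  -3.  72.  -0.  81.] t 0.1 F [-0.5 -0.4  0.2]
```

Emit:
drive_tool([
  [0,0,0,0,1],
  [0,0,0,0,1],
  [0,0,0,0,1],
  [0,0,0,0,1],
  [0,0,0,0,1],
])

```text
clock: 0.6
tool_pos: [151.0, -502.6, 231.0]
ee_rot: [[0.972, -0.234, -0.0], [-0.234, -0.972, 0.001], [-0.0, -0.001, -1.0]]
ft_force: [0.2, 0.2, -0.2]
gripper_width: 1.002
grasp_force: 0.0
```

```bash
python3 -c "
from h import *
delta((450.5,-290.5,180),75.5)"
```

```text
tcp [ 151.  -502.6  231. ] turn 0.16 shift [ 0.3948 -0.4672  0.0852] q [-82.  15.  -3.  72.  -0. 111.] t 0.6 F [ 0.2  0.2 -0.2]
```

Emit:
drive_tool([
  [0,0,0,0,0.16],
  [0,0.0494,-0.0584,0.0106,0],
  [0,0.0494,-0.0584,0.0106,0],
  [0,0.0494,-0.0584,0.0106,0],
  [0,0.0494,-0.0584,0.0106,0],
])

```text
clock: 1.1
tool_pos: [301.5, -394.9, 205.6]
ee_rot: [[0.97, -0.244, 0.0], [-0.244, -0.97, 0.0], [0.0, -0.0, -1.0]]
ft_force: [0.8, -1.5, -0.2]
gripper_width: 1.005
grasp_force: 0.0
```

Emit:
drive_tool([
  [0,0.0494,-0.0584,0.0106,0],
  [0,0.0494,-0.0584,0.0106,0],
  [0,0.0494,-0.0584,0.0106,0],
  [0,0.0494,-0.0584,0.0106,0],
  [0,0,0,0,0],
])

```text
clock: 1.6
tool_pos: [452.7, -286.2, 179.3]
ee_rot: [[0.971, -0.239, -0.0], [-0.239, -0.971, 0.002], [-0.001, -0.001, -1.0]]
ft_force: [-0.5, -0.5, 1.2]
gripper_width: 1.0
grasp_force: 0.0
```

```bash
python3 -c "
from h import *
delta((450.5,-290.5,61),75.5)
a=np.zeros((480,800,3),np.uint8)
a[:,:400]=grid(ctrl.get_image('top')[:,:,::-1],400,240,100,120,4)
a[:,400:]=grid(ctrl.get_image('scene')[:,:,::-1],120,220,100,120,4)
cv2.imwrite('pics/c3.png',a)"
```

```text
tcp [ 452.7 -286.2  179.3] turn 0.11 shift [-0.0017  0.0082  0.1972] q [-41.  17.  -8.  65.   0. 153.] t 1.6 F [-0.5 -0.5  1.2]
```

View pics/c3.png

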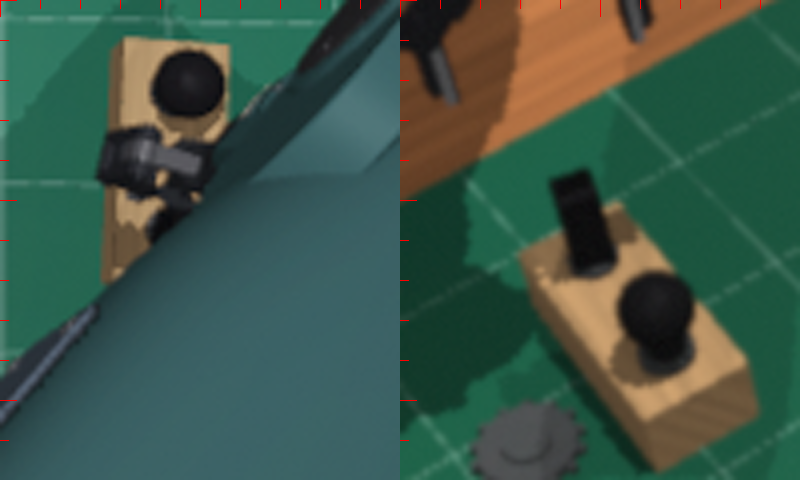

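The scene view is clear of the arm: the handle top is at about (264,265) and still upright. The arm blocks most of the top view. The wrist is near its range for later moves, so I'll flip it by half a turn now.

Emit:
drive_tool([
  [0,0,0,0,-1],
  [0,0,0,0,-1],
  [0,0,0,0,-1],
  [0,0,0,0,-1],
  [0,0,0,0,-1],
])

```text
clock: 2.2
tool_pos: [448.7, -290.6, 180.6]
ee_rot: [[0.961, 0.275, -0.0], [0.275, -0.961, -0.0], [-0.0, 0.0, -1.0]]
ft_force: [-0.2, -0.8, 0.9]
gripper_width: 1.0
grasp_force: 0.0
```

Emit:
drive_tool([
  [0,0,0,0,-1],
  [0,0,0,0,-1],
  [0,0,0,0,-1],
  [0,0,0,0,-1],
  [0,0,0,0,-1],
])

```text
clock: 2.7
tool_pos: [448.7, -290.6, 180.6]
ee_rot: [[0.695, 0.719, -0.0], [0.719, -0.695, -0.0], [-0.0, 0.0, -1.0]]
ft_force: [0.2, -0.5, 0.6]
gripper_width: 0.998
grasp_force: 0.0
```

Emit:
drive_tool([
  [0,0,0,0,-1],
  [0,0,0,0,-1],
  [0,0,0,0,-1],
  [0,0,0,0,-1],
  [0,0,0,0,-1],
])

```text
clock: 3.2
tool_pos: [448.7, -290.6, 180.6]
ee_rot: [[0.242, 0.97, -0.0], [0.97, -0.242, -0.0], [-0.0, -0.0, -1.0]]
ft_force: [0.2, -1.2, -0.4]
gripper_width: 1.0
grasp_force: 0.0
```

Emit:
drive_tool([
  [0,0,0,0,-1],
  [0,0,0,0,-1],
  [0,0,0,0,-1],
  [0,0,0,0,-1],
  [0,0,0,0,-1],
])

```text
clock: 3.7
tool_pos: [448.7, -290.6, 180.6]
ee_rot: [[-0.275, 0.961, -0.0], [0.961, 0.275, -0.0], [-0.0, -0.0, -1.0]]
ft_force: [-0.4, 0.4, 0.5]
gripper_width: 1.0
grasp_force: 0.0
```

Emit:
drive_tool([
  [0,0,0,0,-1],
  [0,0,0,0,-1],
  [0,0,0,0,-1],
  [0,0,0,0,-1],
  [0,0,0,0,-1],
])

```text
clock: 4.2
tool_pos: [448.7, -290.6, 180.7]
ee_rot: [[-0.719, 0.695, 0.0], [0.695, 0.719, -0.0], [-0.0, -0.0, -1.0]]
ft_force: [-0.3, 0.4, 0.7]
gripper_width: 1.002
grasp_force: 0.0
```

Emit:
drive_tool([
  [0,0,0,0,-1],
  [0,0,0,0,-1],
  [0,0,0,0,-1],
  [0,0,0,0,-1],
  [0,0,0,0,-1],
])

```text
clock: 4.7
tool_pos: [448.7, -290.6, 180.6]
ee_rot: [[-0.97, 0.242, -0.0], [0.242, 0.97, -0.0], [-0.0, -0.0, -1.0]]
ft_force: [0.7, 0.3, -1.0]
gripper_width: 1.001
grasp_force: 0.0
```

```bash
python3 -c "
from h import *
delta((450.5,-290.5,61),75.5)"
```

```text
tcp [ 448.7 -290.6  180.6] turn 0.08 shift [-0.0028  0.0009  0.1994] q [-42.  17.  -8.  65.  -0. -28.] t 4.7 F [ 0.7  0.3 -1. ]
```

Emit:
drive_tool([
  [0,-0.0028,0.0009,0.06,0.08],
  [0,0,0,0.06,0],
  [0,0,0,0.05,0],
  [0,0,0,0.0294,0],
  [0,0,0,0,0],
])

```text
clock: 5.2
tool_pos: [449.5, -289.5, 59.0]
ee_rot: [[-0.967, 0.255, -0.003], [0.255, 0.967, 0.002], [0.003, 0.001, -1.0]]
ft_force: [0.1, -0.7, 1.3]
gripper_width: 0.997
grasp_force: 0.0
```

Emit:
drive_tool([
  [150,0,0,0,0],
  [255,0,0,0,0],
  [255,0,0,0,0],
  [255,0,0,0,0],
  [255,0,0,0,0],
])

```text
clock: 5.7
tool_pos: [451.8, -289.6, 61.4]
ee_rot: [[-0.967, 0.254, 0.001], [0.254, 0.967, -0.001], [-0.001, -0.001, -1.0]]
ft_force: [-1.2, -0.2, 6.7]
gripper_width: 0.251
grasp_force: 58.4
```

Emit:
drive_tool([
  [255,0,0,0,0],
  [255,0,0,0,0],
  [255,0,0,0,0],
  [255,0,0,0,0],
  [255,0,0,0,0],
])

```text
clock: 6.2
tool_pos: [451.8, -289.6, 61.5]
ee_rot: [[-0.967, 0.254, 0.001], [0.254, 0.967, -0.001], [-0.001, -0.001, -1.0]]
ft_force: [-1.8, -0.0, 7.4]
gripper_width: 0.249
grasp_force: 58.4
```

Emit:
drive_tool([
  [255,0,0,-0.04,0],
  [255,0,0,-0.06,0],
  [255,0,0,-0.06,0],
  [255,0,0,-0.05,0],
  [255,0,0,0,0],
])

```text
clock: 6.7
tool_pos: [452.9, -290.3, 190.6]
ee_rot: [[-0.967, 0.254, 0.004], [0.254, 0.967, -0.004], [-0.005, -0.003, -1.0]]
ft_force: [1.0, -0.4, -0.8]
gripper_width: 0.251
grasp_force: 58.7
```

```bash
python3 -c "
from h import *
delta((536.5,198.5,185),75)
im=ctrl.get_image('scene');cv2.imwrite('pics/s4.png',im[:,:,::-1])
s=ctrl.state();p=s['tool_pos'];print(proj('scene',p),proj('scene',p-[0,0,56]))
a=grid(im[:,:,::-1],130,180,100,140,4)
cv2.imwrite('pics/c4.png',a)"
```

```text
tcp [ 452.9 -290.3  190.6] turn 0.05 shift [0.0763 0.8231 0.0067] q [-41.  17.  -6.  66.  -0. -27.] t 6.7 F [ 1.  -0.4 -0.8]
[154.90149347 238.54245654] [160.36122541 258.03402397]
```

View pics/c4.png

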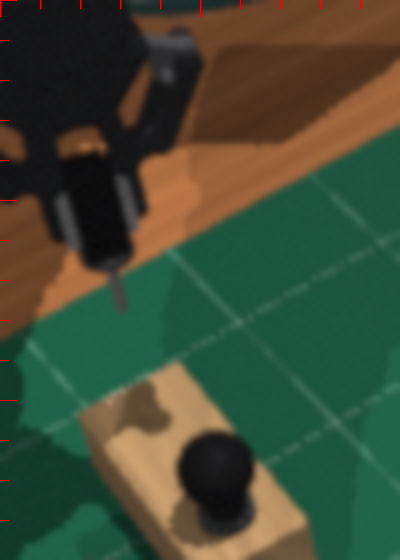

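The driver hangs upright in the grip. Its tip is at (161,257.5) in the scene, against a predicted (160.4,258), so it sits on the tool axis to within about 2 mm.

Emit:
drive_tool([
  [255,0.0069,0.0748,0,0],
  [255,0.0069,0.0748,0,0],
  [255,0.0069,0.0748,0,0],
  [255,0.0069,0.0748,0,0],
  [255,0.0069,0.0748,0,0],
])

```text
clock: 7.25
tool_pos: [488.0, -65.1, 185.7]
ee_rot: [[-0.967, 0.254, -0.001], [0.254, 0.967, 0.0], [0.001, 0.0, -1.0]]
ft_force: [1.0, 0.3, -0.5]
gripper_width: 0.257
grasp_force: 59.0
```

Emit:
drive_tool([
  [255,0.0069,0.0748,0,0],
  [255,0.0069,0.0748,0,0],
  [255,0.0069,0.0748,0,0],
  [255,0.0069,0.0748,0,0],
  [255,0.0069,0.0748,0,0],
])

```text
clock: 7.75
tool_pos: [525.0, 157.2, 185.6]
ee_rot: [[-0.967, 0.254, -0.001], [0.254, 0.967, -0.0], [0.001, -0.001, -1.0]]
ft_force: [0.5, -0.7, -0.1]
gripper_width: 0.248
grasp_force: 59.0
```

Emit:
drive_tool([
  [255,0.0069,0.0748,0,0],
  [255,0,0,0,0],
  [255,0,0,0,0],
])

```text
clock: 8.05
tool_pos: [532.4, 200.4, 185.4]
ee_rot: [[-0.968, 0.252, -0.002], [0.252, 0.968, -0.001], [0.002, -0.001, -1.0]]
ft_force: [-0.5, -0.7, -1.3]
gripper_width: 0.251
grasp_force: 59.1
```

```bash
python3 -c "
from h import *
delta((536.5,198.5,140))
print('btn scene',ray('scene',363,199,56),proj('scene',(536.5,198.5,56)))"
```

```text
tcp [532.4 200.4 185.4] turn 0 shift [-0.0076 -0.0013  0.0757] q [12. 20. -2. 68. -0. 27.] t 8.05 F [-0.5 -0.7 -1.3]
btn scene [532.8636583  207.61126867  56.        ] [361.33299167 201.39634068]
```

Emit:
drive_tool([
  [255,-0.0076,-0.0013,0.035,0],
  [255,0,0,0.035,0],
  [255,0,0,0,0],
  [255,0,0,0,0],
])

```text
clock: 8.45
tool_pos: [536.9, 196.9, 144.9]
ee_rot: [[-0.967, 0.255, -0.001], [0.255, 0.967, -0.0], [0.001, -0.001, -1.0]]
ft_force: [0.5, 0.9, 0.2]
gripper_width: 0.249
grasp_force: 59.1
```

```bash
python3 -c "
from h import *
delta((536.5,198.5,140))
p=ctrl.state()['tool_pos']-[0,0,56]
print(proj('scene',p),proj('top',p),p,'btn pred',proj('scene',(536.5,198.5,56)))
t0=cv2.imread('pics/top0.png');s0=cv2.imread('pics/scene0.png')
s=ctrl.get_image('scene')[:,:,::-1];t=ctrl.get_image('top')[:,:,::-1]
a=np.zeros((600,800,3),np.uint8)
a[:300,:400]=grid(s,335,165,50,38,8)[:300,:400]
a[:300,400:]=grid(s0,335,165,50,38,8)[:300]
a[300:600,:400]=grid(t,205,230,50,38,8)[:300]
a[300:600,400:]=grid(t0,205,230,50,38,8)[:300]
cv2.imwrite('pics/c5.png',a)"
```

```text
tcp [536.9 196.9 144.9] turn 0 shift [0.0013 0.0025 0.0081] q [12. 22. -6. 62. -0. 27.] t 8.45 F [0.5 0.9 0.2]
[361.62897207 191.40429508] [228.52019268 252.54399805] [536.90702206 196.86165545  88.87654505] btn pred [361.33299167 201.39634068]
```

View pics/c5.png

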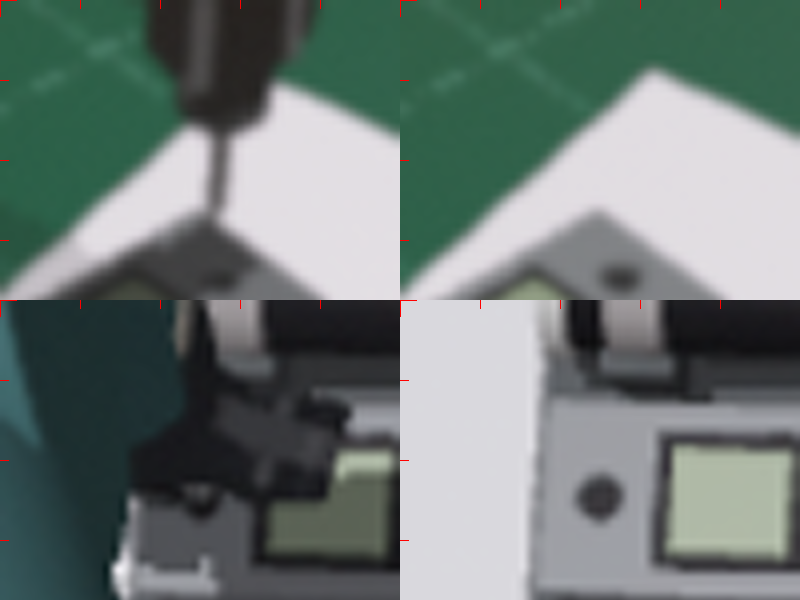

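In the scene, the pin tip is at (361.9,191.9) against a predicted (361.6,191.4). The button hole is at (362.5,199.6) in the scene and (230,254.6) in the top view.

```bash
python3 -c "
from h import *
print(ray('scene',362.5-.3,199.6-.5,58),ray('top',230,254.6,58),tri((362.2,199.1),(230,254.6)))
print(ray('scene',361.9,191.9,88.9))
delta((537,199.5,110))
for z in (56,60): print(proj('scene',(537,199.5,z)))"
```

```text
[533.41993216 204.24392638  58.        ] [536.81913138 198.75334183  58.        ] [536.82969846 198.91831871  62.94823563]
[538.64663883 196.07202442  88.9       ]
tcp [537.5 197.4 145.7] turn 0 shift [0.0018 0.0032 0.0595] q [12. 22. -6. 62. -0. 27.] t 8.55 F [-0.3 -1.4 -0.3]
[361.77580194 201.31828325]
[361.85751156 200.07425421]
```

```bash
python3 -c "
from h import *
delta((536.3,200,121))"
```

```text
tcp [537.5 197.4 145.7] turn 0 shift [0.0032 0.0037 0.0412] q [12. 22. -6. 62. -0. 27.] t 8.55 F [-0.3 -1.4 -0.3]
```

Emit:
drive_tool([
  [255,0.0032,0.0037,0.02,0],
  [255,0,0,0.0212,0],
  [255,0,0,0,0],
  [255,0,0,0,0],
])

```text
clock: 8.95
tool_pos: [536.2, 200.4, 120.9]
ee_rot: [[-0.967, 0.254, 0.001], [0.254, 0.967, 0.0], [-0.001, 0.0, -1.0]]
ft_force: [0.3, 0.5, -0.2]
gripper_width: 0.253
grasp_force: 59.1
```

```bash
python3 -c "
from h import *
delta((536.5,200,121))
p=ctrl.state()['tool_pos']-[0,0,56]
print(proj('scene',p),p)
s=ctrl.get_image('scene')[:,:,::-1]
g=grid(np.clip(s.astype(float)*1.8,0,255).astype(np.uint8),345,180,40,30,20)
cv2.imwrite('pics/c6.png',g)"
```

```text
tcp [536.2 200.4 120.9] turn 0 shift [-0.0007 -0.0005 -0.0002] q [12. 23. -9. 58. -0. 27.] t 8.95 F [ 0.3  0.5 -0.2]
[361.98548018 198.21394016] [536.1873208  200.37601734  64.90928618]
```

View pics/c6.png

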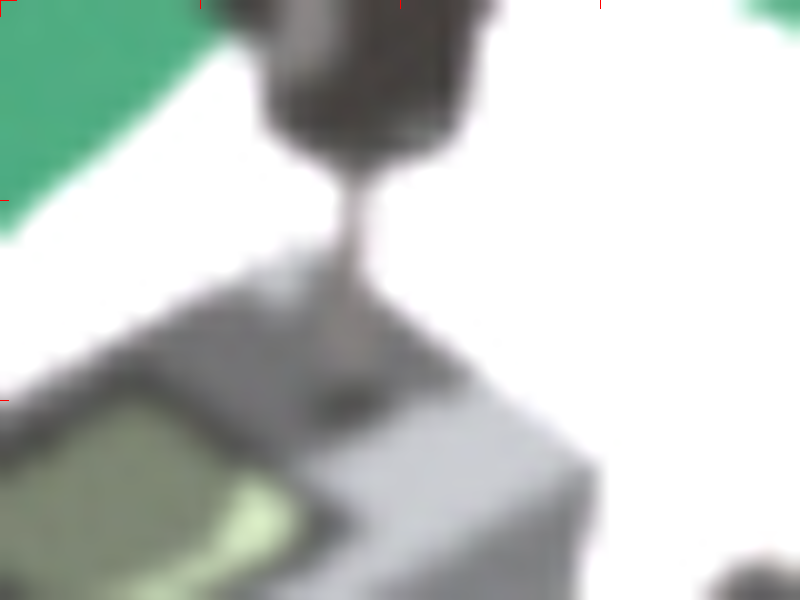

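The pin tip is at about (362.2,198.5), right above the hole, whose lower edge is at about (362.2,201.2). It's well aligned, so I'll press.

Emit:
drive_tool([
  [255,0,0,0.007,0],
  [255,0,0,0.006,0],
  [255,0,0,0,0],
  [255,0,0,0.0025,0],
  [255,0,0,0,0],
])

```text
clock: 9.5
tool_pos: [536.0, 200.4, 110.8]
ee_rot: [[-0.967, 0.254, 0.0], [0.254, 0.967, 0.0], [-0.0, 0.0, -1.0]]
ft_force: [0.2, -1.3, 1.8]
gripper_width: 0.244
grasp_force: 59.2
```

Emit:
drive_tool([
  [255,0,0,0.002,0],
  [255,0,0,0.002,0],
  [255,0,0,0,0],
  [255,0,0,0,0],
])

```text
clock: 9.9
tool_pos: [536.0, 200.4, 108.4]
ee_rot: [[-0.967, 0.254, 0.0], [0.254, 0.967, -0.0], [-0.0, 0.0, -1.0]]
ft_force: [1.1, -1.4, 3.3]
gripper_width: 0.253
grasp_force: 59.6
```

Emit:
drive_tool([
  [255,0,0,0.002,0],
  [255,0,0,0,0],
  [255,0,0,0,0],
])

```text
clock: 10.2
tool_pos: [536.2, 200.5, 108.0]
ee_rot: [[-0.967, 0.254, 0.001], [0.254, 0.967, 0.0], [-0.001, 0.0, -1.0]]
ft_force: [-2.1, -0.9, 14.4]
gripper_width: 0.249
grasp_force: 61.1
```

Emit:
drive_tool([
  [255,0,0,0.0015,0],
  [255,0,0,0,0],
  [255,0,0,0,0],
])

```text
clock: 10.5
tool_pos: [536.3, 200.5, 107.7]
ee_rot: [[-0.967, 0.254, 0.002], [0.254, 0.967, 0.0], [-0.002, 0.001, -1.0]]
ft_force: [-4.0, -1.1, 22.4]
gripper_width: 0.251
grasp_force: 62.2
```

Spring force of 1.8 to 3.3 N over about 4 mm, then a hard stop: the button is fully down. I'll lift and return the driver.

Emit:
drive_tool([
  [255,0,0,-0.02,0],
  [255,0,0,-0.05,0],
  [255,0,0,-0.06,0],
  [255,0,0,0,0],
  [255,0,0,0,0],
])

```text
clock: 11.0
tool_pos: [536.0, 200.5, 184.4]
ee_rot: [[-0.967, 0.254, 0.001], [0.254, 0.967, 0.0], [-0.001, 0.0, -1.0]]
ft_force: [-0.6, -0.1, 0.1]
gripper_width: 0.247
grasp_force: 59.0
```

```bash
python3 -c "
from h import *
delta((451,-290.2,180),75.5)"
```

```text
tcp [536.  200.5 184.4] turn -0.04 shift [-0.0676 -0.8273  0.0071] q [12. 21. -2. 67.  0. 27.] t 11.0 F [-0.6 -0.1  0.1]
```

Emit:
drive_tool([
  [255,-0.0061,-0.0752,0,0],
  [255,-0.0061,-0.0752,0,0],
  [255,-0.0061,-0.0752,0,0],
  [255,-0.0061,-0.0752,0,0],
  [255,-0.0061,-0.0752,0,0],
])

```text
clock: 11.5
tool_pos: [494.9, -23.8, 183.0]
ee_rot: [[-0.967, 0.254, -0.002], [0.254, 0.967, 0.0], [0.002, -0.0, -1.0]]
ft_force: [0.8, 1.0, -0.6]
gripper_width: 0.248
grasp_force: 59.1
```

Emit:
drive_tool([
  [255,-0.0061,-0.0752,0,0],
  [255,-0.0061,-0.0752,0,0],
  [255,-0.0061,-0.0752,0,0],
  [255,-0.0061,-0.0752,0,0],
  [255,-0.0061,-0.0752,0,0],
])

```text
clock: 12.0
tool_pos: [455.3, -246.6, 183.0]
ee_rot: [[-0.967, 0.254, -0.002], [0.254, 0.967, 0.001], [0.002, 0.001, -1.0]]
ft_force: [1.4, 0.5, -0.9]
gripper_width: 0.246
grasp_force: 59.1
```

Emit:
drive_tool([
  [255,-0.0061,-0.0752,0,0],
  [255,0,0,0,0],
  [255,0,0,0,0],
  [255,0,0,0,0],
])

```text
clock: 12.4
tool_pos: [448.4, -288.8, 183.5]
ee_rot: [[-0.967, 0.254, -0.001], [0.254, 0.967, 0.001], [0.001, 0.001, -1.0]]
ft_force: [-0.5, -0.2, -0.7]
gripper_width: 0.25
grasp_force: 59.3
```

```bash
python3 -c "
from h import *
delta((451,-290.2,120),75.5)"
```

```text
tcp [ 448.4 -288.8  183.5] turn -0.03 shift [-0.0049 -0.0013  0.1057] q [-42.  17.  -7.  66.   0. -27.] t 12.4 F [-0.5 -0.2 -0.7]
```

Emit:
drive_tool([
  [255,-0.0049,-0.0013,0.03,0],
  [255,0,0,0.04,0],
  [255,0,0,0.03,0],
  [255,0,0,0,0],
  [255,0,0,0,0],
])

```text
clock: 12.9
tool_pos: [451.6, -290.4, 124.6]
ee_rot: [[-0.968, 0.253, -0.0], [0.253, 0.968, 0.0], [0.0, 0.0, -1.0]]
ft_force: [-0.8, -0.0, -0.5]
gripper_width: 0.249
grasp_force: 59.2
```

Emit:
drive_tool([
  [255,0,0,0.03,0],
  [255,0,0,0.03,0],
  [255,0,0,0.03,0],
  [255,0,0,0,0],
  [255,0,0,0,0],
])

```text
clock: 13.4
tool_pos: [451.8, -291.4, 71.4]
ee_rot: [[-0.967, 0.254, 0.001], [0.254, 0.967, -0.001], [-0.001, -0.0, -1.0]]
ft_force: [-0.1, 0.6, -0.9]
gripper_width: 0.251
grasp_force: 59.2
```

Emit:
drive_tool([
  [255,0,0,0.008,0],
  [255,0,0,0.006,0],
  [255,0,0,0.002,0],
  [255,0,0,0,0],
  [255,0,0,0,0],
])

```text
clock: 13.9
tool_pos: [451.6, -291.5, 61.5]
ee_rot: [[-0.967, 0.254, 0.001], [0.254, 0.967, -0.001], [-0.001, -0.0, -1.0]]
ft_force: [-2.1, 2.4, 9.3]
gripper_width: 0.247
grasp_force: 60.4
```

Emit:
drive_tool([
  [200,0,0,0,0],
  [120,0,0,0,0],
  [60,0,0,0,0],
  [0,0,0,0,0],
  [0,0,0,0,0],
])

```text
clock: 14.4
tool_pos: [451.3, -291.3, 60.6]
ee_rot: [[-0.967, 0.254, -0.0], [0.254, 0.967, 0.0], [0.0, 0.0, -1.0]]
ft_force: [-0.2, -0.0, -0.4]
gripper_width: 0.913
grasp_force: 0.0
```

Emit:
drive_tool([
  [0,0,0,0,0],
  [0,0,0,0,0],
  [0,0,0,-0.04,0],
  [0,0,0,-0.06,0],
  [0,0,0,-0.08,0],
])

```text
clock: 14.9
tool_pos: [450.5, -290.6, 168.7]
ee_rot: [[-0.967, 0.254, -0.002], [0.254, 0.967, 0.002], [0.003, 0.001, -1.0]]
ft_force: [0.3, -1.2, -0.6]
gripper_width: 0.999
grasp_force: 0.0
```

Emit:
drive_tool([
  [0,0,0,-0.03,0],
  [0,0,0,0,-1],
  [0,0,0,0,-1],
  [0,0,0,0,-0.5],
  [0,0,0,0,0],
])

```text
clock: 15.4
tool_pos: [451.3, -291.3, 186.6]
ee_rot: [[-1.0, -0.006, -0.0], [-0.006, 1.0, 0.0], [0.0, 0.0, -1.0]]
ft_force: [-0.6, -0.2, -0.6]
gripper_width: 1.0
grasp_force: 0.0
```

```bash
python3 -c "
from h import *
delta((600,26,190),89.4)
s=ctrl.get_image('scene')[:,:,::-1];t=ctrl.get_image('top')[:,:,::-1]
cv2.imwrite('pics/s7.png',s)
t0=cv2.imread('pics/top0.png');s0=cv2.imread('pics/scene0.png')
b=lambda i:np.clip(i.astype(float)*1.5,0,255).astype(np.uint8)
a=np.zeros((600,800,3),np.uint8)
a[:360,:320]=grid(s,140,250,80,90,4)
a[:360,320:]=grid(t0,270,198,80,60,6)
a[360:,:480]=grid(b(s0),260,240,120,60,4)
a[360:,480:]=grid(t,400,240,80,60,4)
cv2.imwrite('pics/c7.png',a)"
```

```text
tcp [ 451.3 -291.3  186.6] turn 0.15 shift [-0.2422  0.5314 -0.0056] q [-42.  17.  -7.  66.   0. -42.] t 15.4 F [-0.6 -0.2 -0.6]
```

View pics/c7.png

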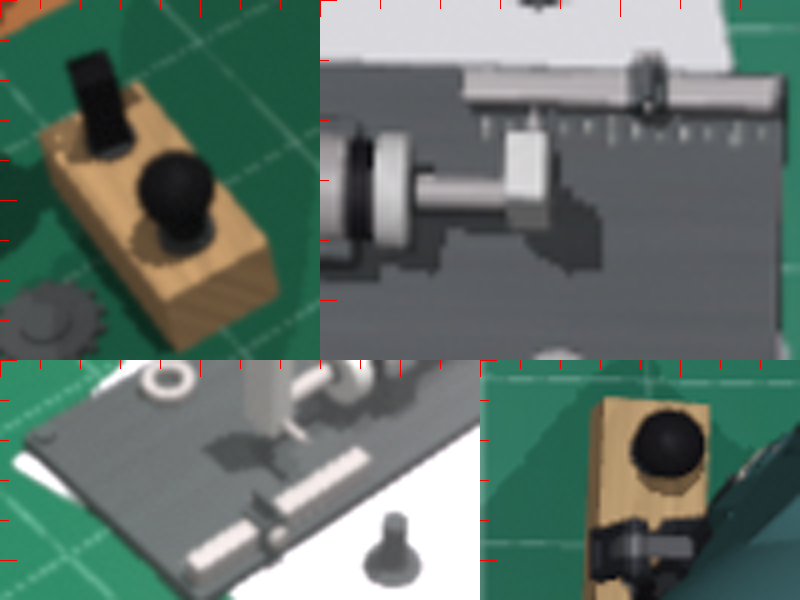

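The driver stands upright in the stand again. In the first top image the rod's pointer tip is at about (306,216.3), the marker fin at about (325.3,216) and the centre of the grip's top at about (304.6,225.4).

Emit:
drive_tool([
  [0,0,0,0,0.15],
  [0,-0.0303,0.0664,0,0],
  [0,-0.0303,0.0664,0,0],
  [0,-0.0303,0.0664,0,0],
  [0,-0.0303,0.0664,0,0],
])

```text
clock: 16.0
tool_pos: [526.3, -131.2, 186.7]
ee_rot: [[-1.0, 0.013, 0.0], [0.013, 1.0, -0.0], [-0.0, -0.0, -1.0]]
ft_force: [0.6, 0.0, 0.3]
gripper_width: 1.003
grasp_force: 0.0
```

Emit:
drive_tool([
  [0,-0.0303,0.0664,0,0],
  [0,-0.0303,0.0664,0,0],
  [0,-0.0303,0.0664,0,0],
  [100,-0.0303,0.0664,0,0],
  [100,0,0,0,0],
])

```text
clock: 16.5
tool_pos: [601.6, 29.9, 186.1]
ee_rot: [[-1.0, 0.008, 0.0], [0.008, 1.0, 0.001], [-0.0, 0.001, -1.0]]
ft_force: [-1.8, -1.0, -0.1]
gripper_width: 0.691
grasp_force: 0.0
```

Emit:
drive_tool([
  [100,0,0,0,0],
  [100,0,0,0,0],
  [100,0,0,0,0],
])

```text
clock: 16.8
tool_pos: [599.9, 24.7, 186.7]
ee_rot: [[-1.0, 0.013, -0.0], [0.013, 1.0, -0.0], [0.0, -0.0, -1.0]]
ft_force: [-0.6, -0.0, 0.2]
gripper_width: 0.606
grasp_force: 0.0
```

```bash
python3 -c "
from h import *
print(ray('top',304.6,225.4,105),'ptr',ray('top',306,216.3,45),'fin',ray('top',325.3,216.2,45))
print(ray('scene',260+300/4,240+75/4,45),ray('scene',260+262/4,240+140/4,45))
delta((601,26.5,62),89.4);print(ctrl.state()['gripper_width'])"
```

```text
[600.05897099  25.94656392 105.        ] ptr [634.38460267  25.71879397  45.        ] fin [635.62290504 -19.8430685   45.        ]
[627.25102743  30.8086267   45.        ] [649.23835414 -16.77184463  45.        ]
tcp [599.9  24.7 186.7] turn -0.02 shift [-0.0018  0.003   0.2079] q [-5. 23.  3. 70. -0. -5.] t 16.8 F [-0.6 -0.   0.2]
0.6064710305257772
```

Emit:
drive_tool([
  [130,-0.0018,0.003,0.05,0],
  [130,0,0,0.05,0],
  [130,0,0,0,0],
  [130,0,0,0.03,0],
  [130,0,0,0,0],
])

```text
clock: 17.3
tool_pos: [600.7, 27.0, 108.4]
ee_rot: [[-1.0, 0.012, -0.002], [0.012, 1.0, 0.0], [0.002, 0.0, -1.0]]
ft_force: [0.2, -0.1, 0.1]
gripper_width: 0.489
grasp_force: 0.0
```

Emit:
drive_tool([
  [130,0,0,0.03,0],
  [130,0,0,0.03,0],
  [130,0,0,0.017,0],
  [130,0,0,0,0],
  [130,0,0,0,0],
])

```text
clock: 17.8
tool_pos: [601.8, 27.4, 63.5]
ee_rot: [[-1.0, 0.011, 0.001], [0.011, 1.0, -0.0], [-0.001, -0.0, -1.0]]
ft_force: [0.3, -0.7, 0.0]
gripper_width: 0.488
grasp_force: 0.0
```

Emit:
drive_tool([
  [200,0,0,0,0],
  [255,0,0,0,0],
  [255,0,0,0,0],
  [255,0,0,0,0],
  [255,0,0,0,0],
])

```text
clock: 18.3
tool_pos: [601.8, 28.0, 63.5]
ee_rot: [[-1.0, 0.01, 0.002], [0.01, 1.0, 0.001], [-0.002, 0.001, -1.0]]
ft_force: [-0.9, 4.4, 5.6]
gripper_width: 0.184
grasp_force: 58.2
```

```bash
python3 -c "
from h import *
s=ctrl.state();print(s['tool_pos'],s['ft_force'],s['gripper_width'])
im=ctrl.get_image('scene')[:,:,::-1];t=ctrl.get_image('top')[:,:,::-1]
cv2.imwrite('pics/s8.png',im);cv2.imwrite('pics/t8.png',t)"
```

```text
[601.84847997  28.04316476  63.4681988 ] [-0.92802953  4.3753224   5.55346443] 0.18433670649039993
```

Emit:
drive_tool([
  [255,0,-0.015,0,0],
  [255,0,-0.02,0,0],
  [255,0,-0.02,0,0],
  [255,0,-0.015,0,0],
  [255,0,0,0,0],
])

```text
clock: 18.9
tool_pos: [601.4, -14.4, 63.4]
ee_rot: [[-1.0, 0.011, 0.002], [0.011, 1.0, 0.002], [-0.002, 0.002, -1.0]]
ft_force: [-0.7, 7.7, 6.7]
gripper_width: 0.186
grasp_force: 58.7
```

Emit:
drive_tool([
  [255,0,0,0,0],
  [255,0,0,0,0],
])

```text
clock: 19.1
tool_pos: [601.4, -13.6, 63.4]
ee_rot: [[-1.0, 0.01, 0.002], [0.01, 1.0, 0.002], [-0.002, 0.002, -1.0]]
ft_force: [-0.4, 7.4, 7.0]
gripper_width: 0.174
grasp_force: 58.6
```

```bash
python3 -c "
from h import *
s=ctrl.state();print(s['tool_pos'],s['ft_force'],s['gripper_width'])
im=ctrl.get_image('scene')[:,:,::-1];t=ctrl.get_image('top')[:,:,::-1]
cv2.imwrite('pics/s9.png',im);cv2.imwrite('pics/t9.png',t)
b=lambda i:np.clip(i.astype(float)*1.8,0,255).astype(np.uint8)
a=np.zeros((600,800,3),np.uint8)
a[:400,:400]=grid(b(t),300,198,50,50,8)
a[:400,400:]=grid(b(im),300,250,50,50,8)
a[400:,:400]=grid(b(cv2.imread('pics/t8.png')),300,203,50,25,8)
a[400:,400:]=grid(b(cv2.imread('pics/s8.png')),310,255,50,25,8)
cv2.imwrite('pics/c8.png',a)"
```

```text
[601.36435304 -13.60043129  63.41510312] [-0.35826157  7.44629227  7.04184947] 0.17389491911794486
```

View pics/c8.png

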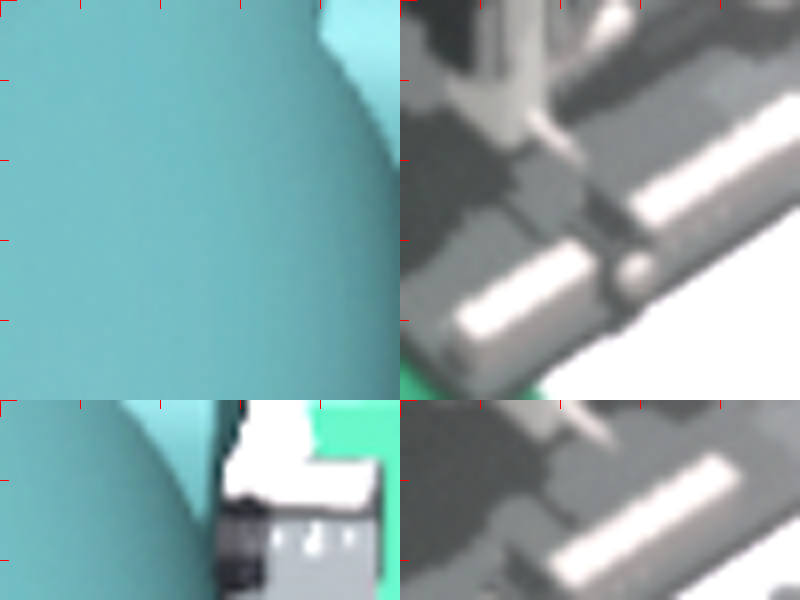

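The scene shows the pointer bar running from (317,264) to about (323,271), and the fin starting just beyond it at about (323.5,274). The arm hides the top view. My picture budget is used up, so I'll measure numerically from here.

```bash
python3 -c "
from h import *
np.set_printoptions(linewidth=250)
g=lambda f:cv2.cvtColor(cv2.imread(f),cv2.COLOR_BGR2GRAY)
t=g('pics/top0.png');s=g('pics/s9.png');s0=g('pics/scene0.png')
print('top0 rows205-221 cols301-331');print(t[205:222,301:332])
print('s9 rows 262-286 cols 312-336');print(s[262:287,312:337])
print('s0 same');print(s0[262:287,312:337])
g0=np.array([600.1,56.3]);a=np.radians(-.63);R=np.array([[np.cos(a),-np.sin(a)],[np.sin(a),np.cos(a)]])
for y in(-30,-71,-72,-75,-78):
  print(y,[proj('scene',[*(R@[x,y]+g0),45]).round(1) for x in(13,36,48)],[proj('top',[*(R@[x,y]+g0),45]).round(1) for x in(36,48)])
"
```

```text
top0 rows205-221 cols301-331
[[217 217 217 218 218 218 217 217 218 218 217 217 217 218 218 217 217 217 217 218 217 217 218 218 217 217 218 217 218 217 217]
 [217 217 218 217 217 217 218 217 218 217 217 218 217 217 218 217 218 218 217 217 217 200 186 184 182 181 211 217 218 217 217]
 [217 218 217 217 218 217 217 218 217 218 218 217 217 218 217 217 218 217 217 218 218 182 163 134 142 139 187 213 218 218 217]
 [199 199 199 199 196 195 195 213 217 218 217 218 217 218 217 217 218 217 217 217 187 138 124 102  99 102 150 208 217 217 217]
 [153 153 151 150 137 136 136 155 159 159 158 158 158 158 161 168 170 169 170 169 127  98  94  94  74  65 109 169 179 178 195]
 [164 164 163 161 158 158 158 157 157 157 157 164 165 164 165 168 169 167 166 171 121  93  94  93  66  55  85 140 159 144 151]
 [177 176 176 176 176 176 175 175 175 175 175 177 177 176 176 176 176 176 175 178 131  96  93  93  65  55  81 157 172 167 164]
 [178 178 177 177 177 177 177 176 176 176 176 176 175 175 175 175 175 175 175 176 132  97  88  92  67  80  87 162 175 175 176]
 [187 187 181 179 179 179 179 179 179 178 178 178 178 1
[... 6178 characters left out ...]
5 158 160 161 160 157 150 126 103  90  83  79  67  55  53  64  76  80  78  72  68  87 124 163 195]]
-30 [array([329.1, 256.2]), array([335.9, 262. ]), array([339.6, 265. ])] [array([305.9, 215.7]), array([306.1, 210.8])]
-71 [array([315., 265.]), array([321.8, 271. ]), array([325.4, 274.1])] [array([323.3, 216.3]), array([323.5, 211.3])]
-72 [array([314.7, 265.2]), array([321.5, 271.2]), array([325.1, 274.4])] [array([323.7, 216.3]), array([323.9, 211.3])]
-75 [array([313.6, 265.9]), array([320.4, 271.9]), array([324., 275.])] [array([325. , 216.3]), array([325.1, 211.4])]
-78 [array([312.6, 266.6]), array([319.4, 272.6]), array([323. , 275.7])] [array([326.2, 216.4]), array([326.4, 211.4])]
```

```bash
cat > ptr.py <<'E'
from h import *
from scipy.ndimage import map_coordinates
g0=np.array([600.1,56.3]);a=np.radians(-.63);R=np.array([[np.cos(a),-np.sin(a)],[np.sin(a),np.cos(a)]])
def off(im,y,show=False):
    P=lambda x,d=0:proj('scene',[*(R@[x,y]+g0),45])
    A,B=P(17),P(36);u=(B-A)/np.linalg.norm(B-A);n=np.array([-u[1],u[0]])
    k=np.arange(-5,5.01,.1);pr=[]
    for f in np.linspace(.2,.75,9):
        q=A+f*(B-A)+np.outer(k,n);pr.append(map_coordinates(im.astype(float),[q[:,1],q[:,0]],order=1))
    m=np.mean(pr,0);sel=np.abs(k)<3.5;i=np.argmax(np.where(sel,m,0));w=np.abs(k-k[i])<=1.6
    b=min(m[w][0],m[w][-1]);v=np.clip(m[w]-b,0,None)
    if show: print(m[::5].round(0))
    return (k[w]*v).sum()/v.sum(), n@(P(25)*0+(proj('scene',[*(R@[25,y-1]+g0),45])-P(25)))
if __name__=="__main__":
    for f,y in(("scene0",-30),("s8",-30),("s9",-71),("s9",-72)):
        print(f,y,off(cv2.cvtColor(cv2.imread(f"pics/{f}.png"),cv2.COLOR_BGR2GRAY),y,True))
E
python3 ptr.py
```

```text
[ 62.  66.  74.  87. 104. 118. 124. 119. 106.  92.  81.  75.  72.  73.
  73.  73.  73.  72.  71.  71.  70.]
scene0 -30 (np.float64(-1.945433173983498), np.float64(0.3831660650022535))
[ 60.  62.  67.  75.  87. 100. 110. 112. 106.  96.  85.  78.  74.  73.
  74.  74.  75.  75.  75.  74.  73.]
s8 -30 (np.float64(-1.5725816889752986), np.float64(0.3831660650022535))
[ 61.  62.  65.  70.  79.  92. 104. 111. 111. 102.  92.  82.  76.  73.
  72.  72.  72.  72.  73.  72.  71.]
s9 -71 (np.float64(-1.2782509170852743), np.float64(0.3961956245622797))
[ 61.  64.  68.  77.  89. 102. 111. 112. 105.  94.  84.  77.  73.  72.
  72.  72.  72.  72.  72.  71.  70.]
s9 -72 (np.float64(-1.6548485578976773), np.float64(0.39652027115091))
```

```bash
python3 - <<'E'
from ptr import *
im=cv2.cvtColor(cv2.imread("pics/scene0.png"),cv2.COLOR_BGR2GRAY).astype(float)
y=-75
for x in(35,37,38,39,41,44,47,50,53,56):
    C=proj('scene',[*(R@[x,y]+g0),46]);D=proj('scene',[*(R@[x+1,y]+g0),46]);u=(D-C)/np.linalg.norm(D-C);n=np.array([-u[1],u[0]])
    k=np.arange(-7,6.01,.5);q=C+np.outer(k,n);print(x,map_coordinates(im,[q[:,1],q[:,0]],order=1).round(0).astype(int))
E
```

```text
35 [60 66 72 76 78 80 80 80 81 81 81 81 81 81 81 81 81 81 82 81 82 82 81 82
 82 82 81]
37 [67 74 77 79 81 81 81 81 81 81 81 81 82 82 82 82 82 82 82 81 81 82 81 81
 82 82 82]
38 [70 75 79 81 82 82 82 82 82 82 81 81 81 82 82 82 82 82 82 81 81 82 81 81
 82 82 82]
39 [72 76 80 81 82 83 83 82 82 82 81 80 81 81 82 83 83 83 82 82 82 82 82 82
 82 82 82]
41 [72 79 81 82 82 82 82 82 81 81 79 76 76 77 79 81 83 84 82 82 82 81 81 81
 81 81 82]
44 [73 79 81 82 83 83 82 82 81 80 77 72 67 65 67 72 75 77 77 77 78 78 77 76
 77 79 81]
47 [72 78 81 82 83 83 83 82 81 80 77 70 63 56 55 56 58 62 65 71 74 74 72 70
 74 81 86]
50 [ 74  78  80  82  82  82  82  82  82  80  75  69  62  55  52  51  52  56
  60  65  69  72  72  74  80 100 117]
53 [ 77  80  83  84  87  89  89  90  90  86  79  73  64  56  52  51  52  55
  59  64  68  70  71  78  91 111 130]
56 [101 104 108 110 113 119 125 124 116 108  92  78  64  56  51  50  51  54
  58  64  67  68  69  76  90 110 129]
```

By the top image the mark is at a slide of about 45.0 mm, and the rod is now at about 42.65 mm. It needs 2.35 mm more.

Emit:
drive_tool([
  [255,0,-0.004,0,0],
  [255,0,0,0,0],
  [255,0,0,0,0],
  [255,0,0,0,0],
  [255,0,0,0,0],
])

```text
clock: 19.7
tool_pos: [601.4, -15.9, 63.4]
ee_rot: [[-1.0, 0.01, 0.002], [0.01, 1.0, 0.002], [-0.002, 0.002, -1.0]]
ft_force: [-0.6, 7.6, 5.3]
gripper_width: 0.181
grasp_force: 58.6
```

```bash
python3 - <<'E'
from ptr import *
s=ctrl.state();print(s['tool_pos'],s['ft_force'],s['gripper_width'])
im=ctrl.get_image('scene')[:,:,::-1];cv2.imwrite('pics/s10.png',im)
im=cv2.cvtColor(im.copy(),cv2.COLOR_BGR2GRAY)
for y in(-74,-75): o,k=off(im,y);print(y,'slide',-y-30+(o+1.945)/k)
# marker unmoved: compare patch with s9
a=cv2.cvtColor(cv2.imread('pics/s9.png'),cv2.COLOR_BGR2GRAY)[274:290,318:340].astype(np.float32);b=im[274:290,318:340].astype(np.float32)
print(cv2.phaseCorrelate(a,b),np.abs(a-b).mean())
E
```

```text
[601.37256006 -15.89055119  63.43152539] [-0.57684085  7.56234941  5.31389298] 0.18067117664230423
-74 slide 45.0510092094523
-75 slide 45.03404759896055
((0.051069749194491365, -0.019159688965492805), 1.0035235669153433) 0.57670456
```

The slide reads 45.0 mm, the marker hasn't moved and the grip is holding. I'll hand the job in.

```bash
python3 -c "
from plant import ctrl
print(ctrl.job_done())"
```

```text
the job is handed in; nothing more can be done
None
```

I pressed the button fully down with the slim driver and stood it back in the stand. The gripper now holds the rod at the marker, drawn out about 45.0 mm; I measured that numerically from the images, because the arm hid the top view. The job is handed in, but no verdict came back.

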